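# Shut the centrifuge and start the spin

## Task

The bench centrifuge is loaded but its lid stands open: push the lid gently down from its outer side until it lies fully shut, and only then press the start key (the middle one of the three, marked with a single triangle) lightly, let it spring back and withdraw. Do it all with the fingertips, gripping and lifting nothing; do not touch the rotor or the inside of the lid, which carry blood, and do not press the stop key or the short-spin key on either side. Leave the things that stand around where they are.

Things in the scene. Friction and masses are not known exactly. Their poses are not given: they have to be found in the camera images.
- centrifuge: white bench centrifuge, fixed to the bench, 245 mm deep, 200 wide, 112 high without the lid. Origin: on the bench, 140 mm behind the front face, 105 mm ahead of the back, midway across; its own -x looks out of the front, +y to the left as seen from the front, z up. The front 65 mm of its top is a key panel sloping 18 deg down to the front, from 112 mm height at 75 mm ahead of the origin to 91 mm at the front face; the rest of the top is level, with the round chamber.
- lid (a joint): opening angle of the lid (rad): 0 fully shut, about 1 to 1.25 at the start. The lid is a white plate 184 mm wide, 161 long and 14 thick with a round clear window (84 mm), hinged along the back of the centrifuge; shut, it lies level, its top at 127.5 mm height. The stiff hinge keeps it wherever it is left; 1 to 3 N at the free edge moves it.
- lid_hinge (a point): middle of the lid's hinge line (which runs along the centrifuge's y), 86 mm behind the centrifuge's origin and 113.5 mm above the bench; level with the lid's underside. Axes as the centrifuge's. The lid's inside (black seal and window, 148 x 176 mm, 4 mm out of the underside, to within 4 mm of the edges) is not to be touched.
- lid_edge (a point): point on the lid's outer side (its top when shut) in the middle of its free edge: 161 mm from the hinge along the lid and 14 mm out from its underside. Moves with the lid: its own -x runs from the hinge to the free edge, its z straight out of the outer side. Open, the outer side looks away from the robot and up.
- rotor: aluminium rotor, 126 mm across, with twelve small tubes, in the chamber under the lid; origin in the middle of its underside. Not to be touched.
- start_key_top (a point): middle of the top of the start key: round white key, 21 mm across, standing 8 mm out of the sloping panel, marked with one triangle, the middle of three in a row at 41 mm spacing, 31 mm ahead of the shut lid. Its z points straight out of the panel (18 deg from vertical, leaning to the front); a press straight down works too, y along the row to the left.
- start_key (a joint): how far the start key is pressed into the panel (m): 0 released, 0.004 at its stop; springs back. Resists with 1.6 N at first, 4.8 N at the stop; it works once it is 2.5 mm in.
- pulse_key (a joint): travel of the short-spin key (m), same kind of key, double triangle, 41 mm to the left of the start key. Leave alone.
- stop_key (a joint): travel of the stop key (m), same kind of key, square mark, 41 mm to the right of the start key; a dark display lies right of it. Leave alone.
- cell_counter: the tall white analyser left of the centrifuge, fixed, 391 deep, 254 wide, 436 mm high; origin on the bench under its middle, front towards the robot (its face 195 mm ahead of the origin). An obstacle: pass in front of it or above. Always in the same place.
- timer: off-white wind-up timer, 44x66x68 mm, upright, to the left of the centrifuge's panel. Origin under its middle. Bystander.
- stain_bottle: brown dropper bottle with black cap, 33 mm across, 93 high, to the right of the centrifuge. Origin under its middle. Bystander.
- canister: black canister, 37x37x63 mm, behind the centrifuge. Origin under its middle. Bystander.
- mouse: computer mouse, 111x63x34 mm, between keyboard and centrifuge. Origin under its middle. Bystander.
- keyboard: computer keyboard, 138x396x29 mm, in front of the analyser, left. Origin under its middle. Bystander.
- slide_box: grey slide box, 91x105x37 mm, left of the analyser. Origin under its middle. Bystander.
- forceps: steel forceps, 17x125x10 mm, left of the analyser. Origin under the middle. Bystander.

How it is judged:
By the outcome, as a careful person would: the job done as asked, in the order asked, and still so for the second after the job is handed in, with the robot touching nothing.
It also fails if it takes over 48 s, if anything falls off the work surface, if the arm or the gripper's body presses on something with over 40 N, if the wrist force passes 120 N, or if a joint passes its speed limit or range.

## Robot

A 7-joint arm with a two-finger parallel gripper is mounted at the origin on a cart in front of the work surface, level with it; the furniture and walls round the work are solid. World frame = base frame: x ahead of the robot, y to its left, z up, the work surface at z = 0. Lengths are in mm, angles in rad, forces in N, time in s.
With the tool pointing down it reaches from about 400 to 875 mm from the base axis. Payload 4.4 kg.
Tool frame: the origin (TCP) lies at the very end of the fingers, on their centre line; the grasp point (between the pads) lies 19 mm behind it; y points along the fingers, z is the direction in which the jaws open and shut, and the axes are right-handed (so a half turn about y gives the same grasp; the last joint's range is limited). The gripper opens to 85 mm and grips with 20 to 120 N. Pads are 22 mm wide; open, the fingers measure 114 mm over their backs; the gripper's body (76 mm by 85 mm) begins 54 mm behind the grasp point. The pads swing forward as they close: fully open they stand 13 mm farther back than shut.
Start: joints at [1.229, 0.628, 0.038, 1.517, -0.027, 0.996, -0.02], TCP at [177.033, -625.441, 231.313] pointing down, gripper open.
Joint ranges: [-3.06, 3.06], [-0.37, 2.12], [-1.25, 1.32], [0.18, 2.47], [-1.1, 4.24], [0.23, 1.98], [-2.94, 2.94]. Speed limits (rad/s): [2.57, 2.57, 3.14, 3.14, 3.14, 3.14, 3.14].

## Interface

Orientations are given as [roll, pitch, yaw] about the fixed x, y, z axes, in that order (R = Rz(yaw) Ry(pitch) Rx(roll)).
In Python, from cell import read_state, get_image, finish_job gives the robot as it stands. The module is installed in compiled form; this text tells all that it offers.
- The arm moves only by the tool servo_tool, never from a script. Its argument "increments" is a list of rows, each an object of numbers: "dx", "dy", "dz": the shift along the world's x, y, z in cm; "ax", "ay", "az": the turn, a rotation vector about the world's x, y, z in rad; "claw": the closure, from -1 (fully open) to 1 (shut). A call has 1 to 8 rows; each row is the pose to reach, as a shift and turn from the pose commanded when the call began; what a row does not reach only later rows make up. A row lasts 1/12 s, in which the tool goes at most 41.7 mm and 7.16 degrees, less where a joint would pass 70% of its speed; a pose out of reach is approached as far as the arm can. A call with a gripper value outside its range is refused whole. The fingers move at their own pace and stop on an object; the grip force is fixed at half the most. Time passes only in rows, so rows that repeat a pose let the fingers close. It gives the time, the measured TCP pose, the force and the opening at its end, in the units of the state.
- read_state(): the state, without advancing time (a new reading comes with each control period).
- get_image(name): name is "scene" or "side" or "wrist"; returns a dict with "color" (384x512x3 uint8, red, green, blue), "fov_y" (degrees; the focal length in pixels is half the picture's height over the tangent of half this angle, whatever the lens; pixels are square), "cx", "cy" (the principal point, pixels), "R" (3x3) and "t" (3): a world point X has camera coordinates R X + t. Camera axes: x right, y down, z forward; pixel columns grow to the right and rows downward; lengths in mm; the calibration is good to about 2 mm. The wrist camera is an equidistant fisheye: a pixel r from the principal point sees the ray r / f radians off the axis. A picture is of the moment at which its call begins. There is no depth.
- finish_job(): hands the job in, once; it reports no verdict.
The state is a dict: "clock": time; "qpos": joint angles; "qd": joint speeds; "tau": joint torques, N m; "eef_pos": TCP position; "tool_rot": TCP orientation; "force": force on the tool from outside, world axes, zero at the start; "torque": the same for the moment, N m; "width": finger opening in mm.
Only numpy, scipy, OpenCV 4.12 (cv2) and the standard library are available. Lean on these libraries where they do the work, as an engineer would, in place of code of your own. Each camera call takes 0.05 s, during which the arm holds its last target.

## Working session

There is one attempt and no reset: what is moved stays moved. The work goes in short steps, Python scripts to look and compute and a tool call to move; the robot and the scene stay as the last step left them, time stands still between calls to the robot, and variables do not carry over. Pictures are saved under pics/ and viewed, and the job is handed in when it is done.

Besides the shell and the picture viewer there is one more tool, called by a JSON object that holds its "op" and its "data". servo_tool: Moves the arm, as the interface text tells. Its arguments: {"type":"object","properties":{"increments":{"type":"array","items":{"type":"object","properties":{"dx":{"type":"number"},"dy":{"type":"number"},"dz":{"type":"number"},"ax":{"type":"number"},"ay":{"type":"number"},"az":{"type":"number"},"claw":{"type":"number"}}}}},"required":["increments"]}

```bash
mkdir -p pics; cat > h.py <<'E'
from cell import *
import cv2, numpy as np
def snap(n,f):
    d=get_image(n); cv2.imwrite('pics/'+f,d['color'][:,:,::-1]); 
    np.save('pics/'+f+'.npy',d,allow_pickle=True); return d
def load(f): return np.load('pics/'+f+'.npy',allow_pickle=True).item()
def foc(d): return d['color'].shape[0]/2/np.tan(np.radians(d['fov_y'])/2)
def ray(d,u,v,fish=False):
    f=foc(d); a=(u-d['cx']);b=(v-d['cy'])
    if fish:
        r=np.hypot(a,b);th=r/f; k=np.array([a/r*np.sin(th),b/r*np.sin(th),np.cos(th)])
    else: k=np.array([a/f,b/f,1.])
    R=np.array(d['R']);t=np.array(d['t'])
    k=R.T@k; return -R.T@t, k/np.linalg.norm(k)
def plane(d,u,v,z,fish=False):
    c,k=ray(d,u,v,fish); return c+k*(z-c[2])/k[2]
def proj(d,X):
    p=np.array(d['R'])@np.array(X,float)+np.array(d['t']); f=foc(d); return d['cx']+f*p[0]/p[2], d['cy']+f*p[1]/p[2]
def tri(r1,r2):
    (c1,k1),(c2,k2)=r1,r2
    A=np.stack([k1,-k2],1); s=np.linalg.lstsq(A,c2-c1,rcond=None)[0]
    p=c1+s[0]*k1;q=c2+s[1]*k2; return (p+q)/2,np.linalg.norm(p-q)
E
python3 - <<'E'
from h import *
s=read_state()
for k in s: print(k,np.round(s[k],3))
for n in ['scene','side','wrist']:
    d=snap(n,n+'0.png'); print(n,d['fov_y'],d['cx'],d['cy'],-np.array(d['R']).T@d['t'])
    cv2.imwrite('pics/'+n+'0b.png',cv2.resize(d['color'][:,:,::-1],(800,600),interpolation=cv2.INTER_CUBIC))
E
```

```text
clock 0.0
qpos [ 1.229  0.629  0.038  1.518 -0.027  0.996 -0.02 ]
qd [ 0.    -0.001  0.    -0.002  0.    -0.     0.   ]
tau [-0.0000e+00 -5.6340e+01  1.2270e+00 -1.9344e+01  1.1000e-02  1.1000e-02
  0.0000e+00]
eef_pos [ 176.87  -624.841  230.394]
tool_rot [-1.573 -0.    -2.866]
force [-0.128 -0.896  0.959]
torque [0.004 0.005 0.024]
width 85.321
scene 42.248329780168795 261.5684094606693 189.0265037636331 [ 126.47467228 -569.60934405 1455.51299732]
side 56.20791544157065 255.3721895530218 191.4462991817945 [ 291.90705584 -769.14467359  864.08004327]
wrist 65.70646984690485 253.15637598475573 194.8703174331814 [ 256.17730747 -601.66328187  373.06070869]
```

View pics/scene0b.png

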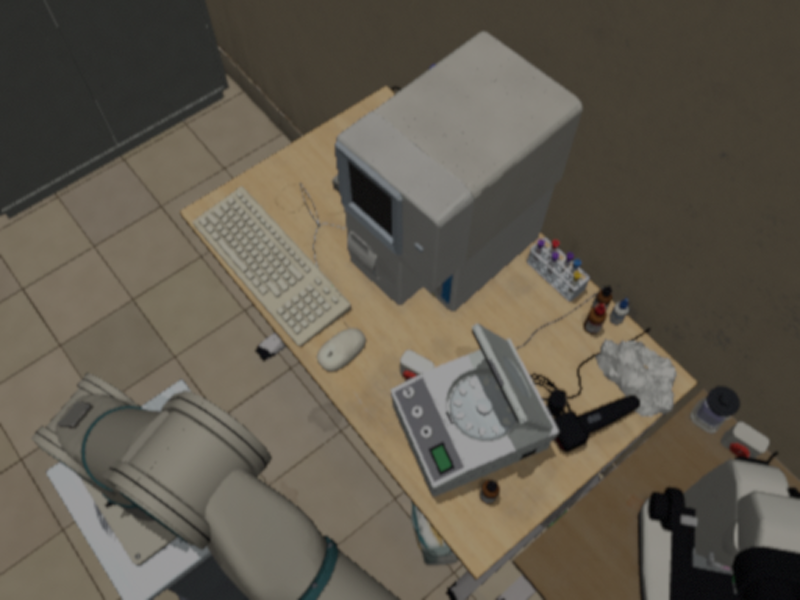

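View pics/side0b.png

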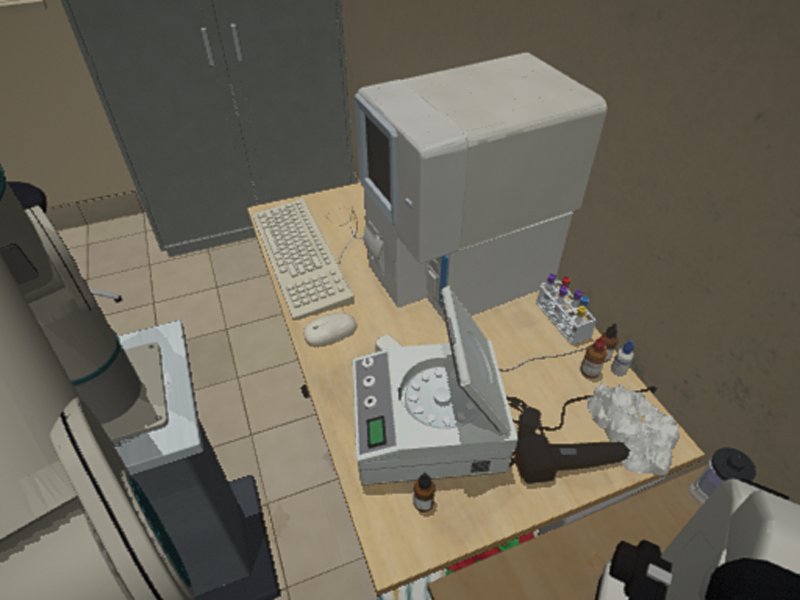

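View pics/wrist0b.png

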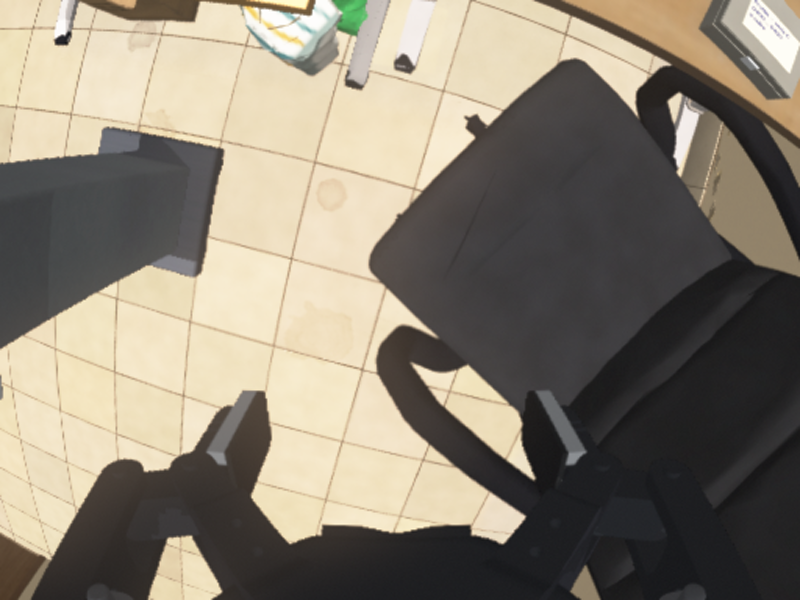

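The scene and side views show the centrifuge at about (470,410) and (435,410) in the 800-px copies. The lid is open, the keys run along the left edge and the robot base is at lower left. The wrist camera sees only floor. I'll zoom in next.

```bash
python3 - <<'E'
from h import *
for n,(x,y,w,h) in {'scene':(240,200,130,120),'side':(215,175,125,150)}.items():
    d=load(n+'0.png'); c=d['color'][y:y+h,x:x+w,::-1]; k=5 if n=='scene' else 4
    c=cv2.resize(c,None,fx=k,fy=k,interpolation=cv2.INTER_CUBIC)
    for i in range(0,w,10): cv2.putText(c,str(x+i),(i*k,8),0,.3,(0,0,255),1); cv2.line(c,(i*k,0),(i*k,c.shape[0]),(0,0,255) if 0 else (120,160,120),1) if i%20==0 else 0
    for i in range(0,h,10): cv2.putText(c,str(y+i),(0,i*k+4),0,.3,(0,0,255),1); cv2.line(c,(0,i*k),(c.shape[1],i*k),(120,160,120),1) if i%20==0 else 0
    cv2.imwrite(f'pics/{n}0z.png',c)
E
```

```text
(no output)
```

View pics/scene0z.png

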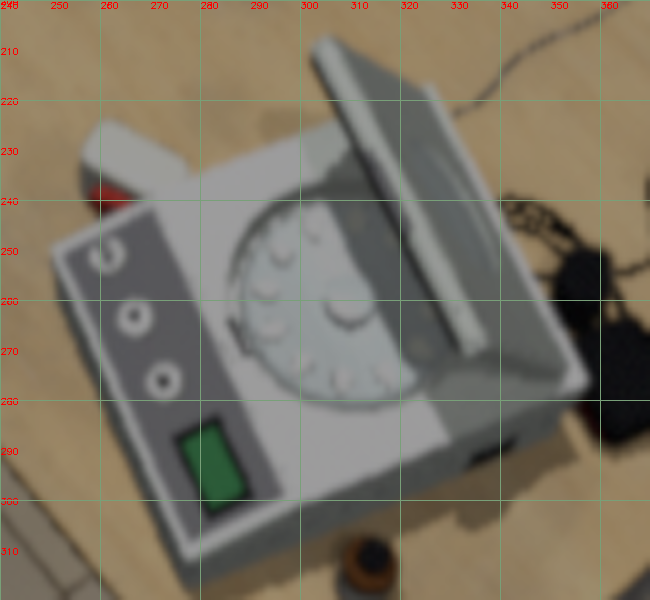

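View pics/side0z.png

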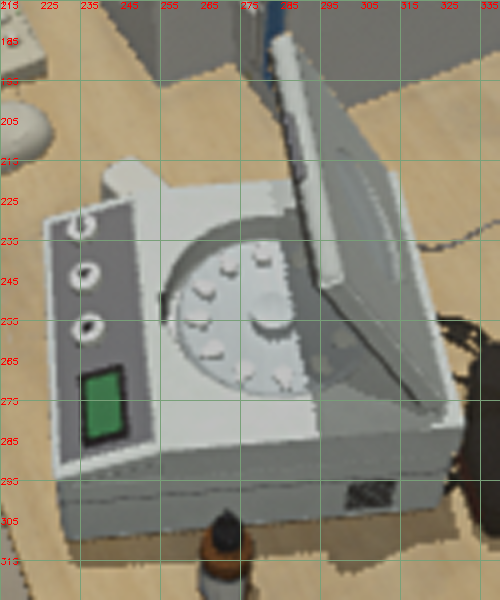

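```bash
python3 - <<'E'
from h import *
a=load('scene0.png');b=load('side0.png')
P={'pulse':((261.3,250.5),(235.5,231.5)),'start':((266.5,263.2),(236.2,243.5)),'stop':((272.5,276.2),(237,256.7)),
'lidR':((337.6,269.2),(300.5,245)),'lidL':((307.6,207.6),(289.3,184.5)),
'frontL':((250.5,249.8),(226,230)),'frontR':((277.5,311.5),(229,292.5)),'bendL':((271,241.5),(249,225)),'bendR':((296.5,299),(254,286))}
Q={}
for k,(p,q) in P.items():
    X,e=tri(ray(a,*p),ray(b,*q)); Q[k]=X; print(k,X.round(1),round(e,1))
for k in ['pulse','start','stop']:print(k,'plane scene',plane(a,*P[k][0],112-10-8+8.).round(1),'side',plane(b,*P[k][1],102.).round(1))
for i,j in [('pulse','stop'),('lidL','lidR'),('frontL','frontR'),('bendL','bendR')]:
    v=Q[j]-Q[i];print(i,j,np.linalg.norm(v).round(1),np.degrees(np.arctan2(v[1],v[0])).round(1))
E
```

```text
pulse [ 460.5 -177.6   99.3] 1.1
start [ 448.1 -217.   100.1] 0.2
stop [ 436.3 -257.7  101.3] 0.2
lidR [ 539.9 -382.6  255.3] 0.7
lidL [ 598.2 -204.7  250.2] 0.0
frontL [ 440.8 -152.    85.2] 1.0
frontR [ 385.6 -341.3   93.1] 1.7
bendL [ 499.4 -175.8  106.5] 1.2
bendR [ 447.1 -348.8   96.5] 0.3
pulse plane scene [ 460.4 -178.4  102. ] side [ 459.3 -179.9  102. ]
start plane scene [ 447.6 -217.6  102. ] side [ 447.9 -218.4  102. ]
stop plane scene [ 436.3 -257.9  102. ] side [ 436.1 -258.2  102. ]
pulse stop 83.7 -106.8
lidL lidR 187.2 -108.1
frontL frontR 197.4 -106.3
bendL bendR 180.9 -106.8
```

```bash
python3 - <<'E'
from h import *
a=load('scene0.png');b=load('side0.png')
yaw=np.radians(-16.8);ex=np.array([np.cos(yaw),np.sin(yaw)]);ey=np.array([-ex[1],ex[0]])
for n,d,i in (('scene',a,0),('side',b,1)):
  P={'start':((266.5,263.2),(236.2,243.5),109.5,(-108,0)),'pulse':((261.3,250.5),(235.5,231.5),109.5,(-108,41)),'stop':((272.5,276.2),(237,256.7),109.5,(-108,-41)),
  'fL':((250.5,249.8),(226,230),91,(-140,100)),'fR':((277.5,311.5),(229,292.5),91,(-140,-100)),'lidL':((307.6,207.6),(289.3,184.5),258,(15,92)),'lidR':((337.6,269.2),(300.5,245),258,(15,-92))}
  for k,v in P.items():
    X=plane(d,*v[i],v[2]); o=X[:2]-ex*v[3][0]-ey*v[3][1]; print(n,k,X.round(1),'origin',o.round(1))
# analyser corners in scene (800 px copy -> /1.5625)
for nm,u,v,z in [('an front right top',440,220,436),('an back right top',580,105,436),('an frontleft top',338,140,436),('box right',645,500,100),('table R',475,575,0),('bottle',490,490,93),('timer',415,362,68)]:
  print(nm,plane(a,u/1.5625,v/1.5625,z).round(0))
E
```

```text
scene start [ 445.8 -219.5  109.5] origin [ 549.2 -250.7]
scene pulse [ 458.5 -180.5  109.5] origin [ 550.1 -251. ]
scene stop [ 434.6 -259.6  109.5] origin [ 549.8 -251.6]
scene fL [ 440.  -153.7   91. ] origin [ 545.1 -289.9]
scene fR [ 385.2 -341.1   91. ] origin [ 548.1 -285.9]
scene lidL [ 595.1 -207.1  258. ] origin [ 554.2 -290.8]
scene lidR [ 539.4 -383.   258. ] origin [ 551.6 -290.6]
side start [ 446.3 -223.8  109.5] origin [ 549.7 -255. ]
side pulse [ 457.7 -185.7  109.5] origin [ 549.2 -256.2]
side stop [ 434.6 -263.3  109.5] origin [ 549.9 -255.2]
side fL [ 439.2 -156.7   91. ] origin [ 544.4 -292.9]
side fR [ 386.7 -339.9   91. ] origin [ 549.6 -284.6]
side lidL [ 594.3 -211.8  258. ] origin [ 553.3 -295.6]
side lidR [ 538.5 -384.3  258. ] origin [ 550.7 -291.9]
an front right top [597. -85. 436.]
an back right top [935. -57. 436.]
an frontleft top [567. 142. 436.]
box right [ 654. -592.  100.]
table R [ 358. -493.    0.]
bottle [ 458. -408.   93.]
timer [ 517. -130.   68.]
```

{"op": "servo_tool", "data": {"increments": [{"dz": 3.5, "az": -0.1, "claw": 1}, {"dx": 1, "dy": 0.7, "dz": 7, "az": -0.2, "claw": 1}, {"dx": 4, "dy": 3, "dz": 9.5, "az": -0.3, "claw": 1}, {"dx": 7, "dy": 5.2, "dz": 11, "az": -0.4, "claw": 1}, {"dx": 10, "dy": 7.4, "dz": 11, "az": -0.5, "claw": 1}, {"dx": 13, "dy": 9.6, "dz": 11, "az": -0.57, "claw": 1}, {"dx": 16, "dy": 11.9, "dz": 11, "az": -0.57, "claw": 1}, {"dx": 19, "dy": 14.1, "dz": 11, "az": -0.57, "claw": 1}]}}

```text
invalid input at $.increments[0]: expected keys dx, dy, dz, ax, ay, az, claw
```

All keys are required in each row.

{"op": "servo_tool", "data": {"increments": [{"dx": 0, "dy": 0, "dz": 3.5, "ax": 0, "ay": 0, "az": -0.1, "claw": 1}, {"dx": 1, "dy": 0.7, "dz": 7, "ax": 0, "ay": 0, "az": -0.2, "claw": 1}, {"dx": 4, "dy": 3, "dz": 9.5, "ax": 0, "ay": 0, "az": -0.3, "claw": 1}, {"dx": 7, "dy": 5.2, "dz": 11, "ax": 0, "ay": 0, "az": -0.4, "claw": 1}, {"dx": 10, "dy": 7.4, "dz": 11, "ax": 0, "ay": 0, "az": -0.5, "claw": 1}, {"dx": 13, "dy": 9.6, "dz": 11, "ax": 0, "ay": 0, "az": -0.57, "claw": 1}, {"dx": 16, "dy": 11.9, "dz": 11, "ax": 0, "ay": 0, "az": -0.57, "claw": 1}, {"dx": 19, "dy": 14.1, "dz": 11, "ax": 0, "ay": 0, "az": -0.57, "claw": 1}]}}

```text
clock: 0.82
eef_pos: [368.3, -482.8, 341.3]
tool_rot: [-1.571, -0.0, 2.847]
force: [0.7, 0.2, -0.2]
width: -0.3
```

{"op": "servo_tool", "data": {"increments": [{"dx": 3, "dy": 2.2, "dz": 0, "ax": 0, "ay": 0, "az": 0, "claw": 1}, {"dx": 6, "dy": 4.4, "dz": 0, "ax": 0, "ay": 0, "az": 0, "claw": 1}, {"dx": 9, "dy": 6.6, "dz": 0, "ax": 0, "ay": 0, "az": 0, "claw": 1}, {"dx": 12, "dy": 8.8, "dz": 0, "ax": 0, "ay": 0, "az": 0, "claw": 1}, {"dx": 15, "dy": 11, "dz": 0, "ax": 0, "ay": 0, "az": 0, "claw": 1}, {"dx": 18, "dy": 13.2, "dz": 0, "ax": 0, "ay": 0, "az": 0, "claw": 1}, {"dx": 21, "dy": 15.4, "dz": 0, "ax": 0, "ay": 0, "az": 0, "claw": 1}, {"dx": 23.8, "dy": 17.6, "dz": 0, "ax": 0, "ay": 0, "az": 0, "claw": 1}]}}

```text
clock: 1.48
eef_pos: [606.4, -306.8, 340.9]
tool_rot: [-1.571, -0.0, 2.848]
force: [-0.1, -0.6, -1.2]
width: 0.2
```

```bash
python3 - <<'E'
from h import *
for n in ['scene','side','wrist']:
    d=snap(n,n+'1.png')
    cv2.imwrite('pics/'+n+'1b.png',cv2.resize(d['color'][:,:,::-1],(800,600),interpolation=cv2.INTER_CUBIC))
s=read_state();print(s['eef_pos'],s['qpos'])
E
```

```text
[ 607.63783187 -304.25461723  339.97611681] [ 0.35177696  0.59804922  0.13522027  1.26882452 -0.08160143  1.28139296
 -1.37097985]
```

View pics/side1b.png

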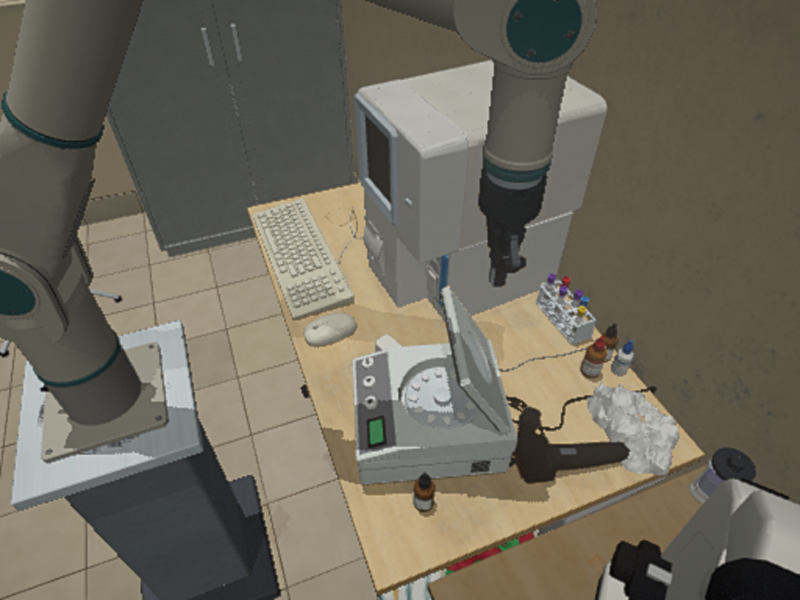

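View pics/wrist1b.png

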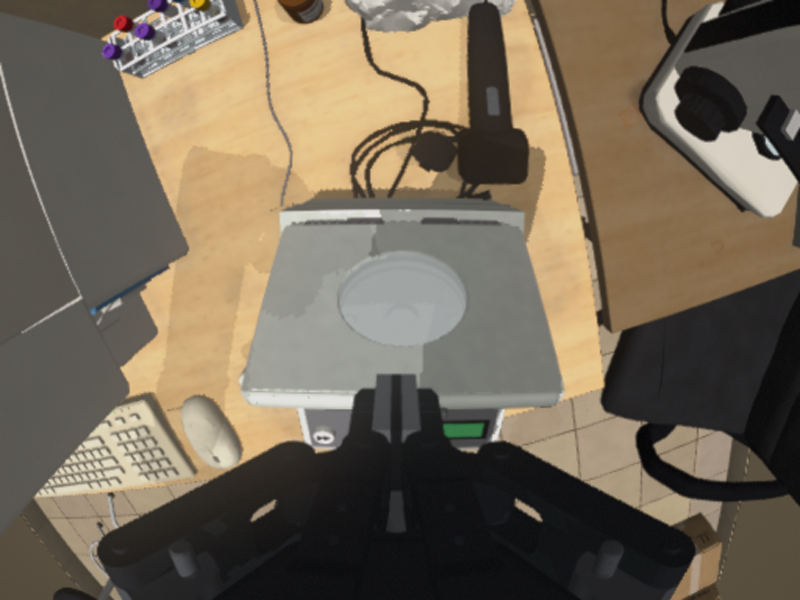

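View pics/scene1b.png

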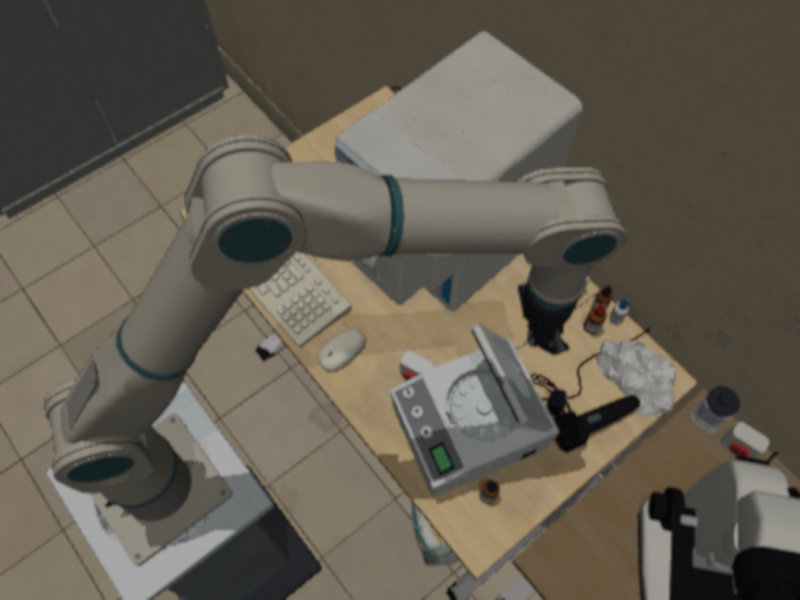

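The wrist view shows the lid's outer side centred on the fingertip column (397 against a lid middle of about 402), with its free edge at row 395, square to the tool. In the scene view the arm is clear of the analyser. I'll work out the closing arc now.

```bash
python3 - <<'E'
from h import *
s=read_state();print(s['eef_pos'])
d=load('wrist1.png')
yaw=np.radians(-16.8);ex=np.array([np.cos(yaw),np.sin(yaw)]);ey=np.array([-ex[1],ex[0]]);o=np.array([549,-289.5])
# wrist: outer edge corners, for several heights
for z in (248,254,260):
  for u,v in ((245,391),(558,393)):
    X=plane(d,u/1.5625,v/1.5625,z,True); q=X[:2]-o; print(z,X.round(1),'cf',(q@ex).round(1),(q@ey).round(1))
for t in [1.1,1.05,1,.95,.9,.8,.7,.6,.5,.4,.3,.2,.1,.05,0,-.02]:
  x=86-145*np.cos(t)+14*np.sin(t)+11; z=113.5+145*np.sin(t)+14*np.cos(t)
  X=o+ex*x; print(t,'cf',round(x,1),round(z,1),'cm from (606.4,-306.8,245):',((X-[606.4,-306.8])/10).round(2),round((z-245)/10,2))
E
```

```text
[ 607.63783187 -304.25461723  339.97611681]
248 [ 587.  -197.8  248. ] cf 9.8 98.8
248 [ 533.5 -377.8  248. ] cf 10.7 -89.0
254 [ 589.6 -201.   254. ] cf 13.3 96.5
254 [ 537.5 -376.4  254. ] cf 14.1 -86.5
260 [ 592.2 -204.2  260. ] cf 16.7 94.2
260 [ 541.5 -375.   260. ] cf 17.5 -84.0
1.1 cf 43.7 249.1 cm from (606.4,-306.8,245): [-1.56  0.47] 0.41
1.05 cf 37.0 246.2 cm from (606.4,-306.8,245): [-2.2   0.66] 0.12
1 cf 30.4 243.1 cm from (606.4,-306.8,245): [-2.83  0.85] -0.19
0.95 cf 24.0 239.6 cm from (606.4,-306.8,245): [-3.44  1.04] -0.54
0.9 cf 17.8 235.8 cm from (606.4,-306.8,245): [-4.03  1.21] -0.92
0.8 cf 6.0 227.3 cm from (606.4,-306.8,245): [-5.16  1.56] -1.77
0.7 cf -4.9 217.6 cm from (606.4,-306.8,245): [-6.21  1.87] -2.74
0.6 cf -14.8 206.9 cm from (606.4,-306.8,245): [-7.15  2.16] -3.81
0.5 cf -23.5 195.3 cm from (606.4,-306.8,245): [-7.99  2.41] -4.97
0.4 cf -31.1 182.9 cm from (606.4,-306.8,245): [-8.72  2.63] -6.21
0.3 cf -37.4 169.7 cm from (606.4,-306.8,245): [-9.32  2.81] -7.53
0.2 cf -42.3 156.0 cm from (606.4,-306.8,245): [-9.79  2.95] -8.9
0.1 cf -45.9 141.9 cm from (606.4,-306.8,245): [-10.13   3.06] -10.31
0.05 cf -47.1 134.7 cm from (606.4,-306.8,245): [-10.25   3.09] -11.03
0 cf -48.0 127.5 cm from (606.4,-306.8,245): [-10.34   3.12] -11.75
-0.02 cf -48.3 124.6 cm from (606.4,-306.8,245): [-10.36   3.12] -12.04
```

{"op": "servo_tool", "data": {"increments": [{"dx": 0, "dy": 0, "dz": -2, "ax": 0, "ay": 0, "az": 0, "claw": 1}, {"dx": 0, "dy": 0, "dz": -5, "ax": 0, "ay": 0, "az": 0, "claw": 1}, {"dx": 0, "dy": 0, "dz": -8, "ax": 0, "ay": 0, "az": 0, "claw": 1}, {"dx": 0, "dy": 0, "dz": -9.6, "ax": 0, "ay": 0, "az": 0, "claw": 1}, {"dx": 0, "dy": 0, "dz": -9.6, "ax": 0, "ay": 0, "az": 0, "claw": 1}]}}

```text
clock: 2.05
eef_pos: [601.2, -308.5, 240.7]
tool_rot: [-1.571, -0.009, 2.845]
force: [0.0, 0.2, 0.2]
width: -0.2
```

```bash
python3 - <<'E'
from h import *
for n in ['side','wrist']:
    d=snap(n,n+'2.png')
    cv2.imwrite('pics/'+n+'2b.png',cv2.resize(d['color'][100:340,130:450,::-1] if n=='side' else d['color'][:,:,::-1],(800,600),interpolation=cv2.INTER_CUBIC))
s=read_state();print(s['eef_pos'],s['force'])
E
```

```text
[ 604.18642347 -309.61250223  245.43905837] [-0.44063901 -0.77570563  0.62300308]
```

View pics/side2b.png

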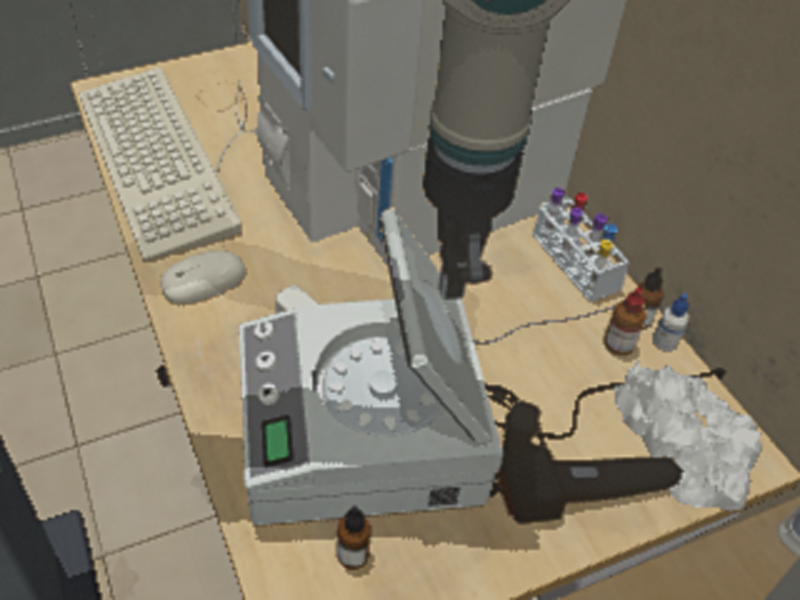

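View pics/wrist2b.png

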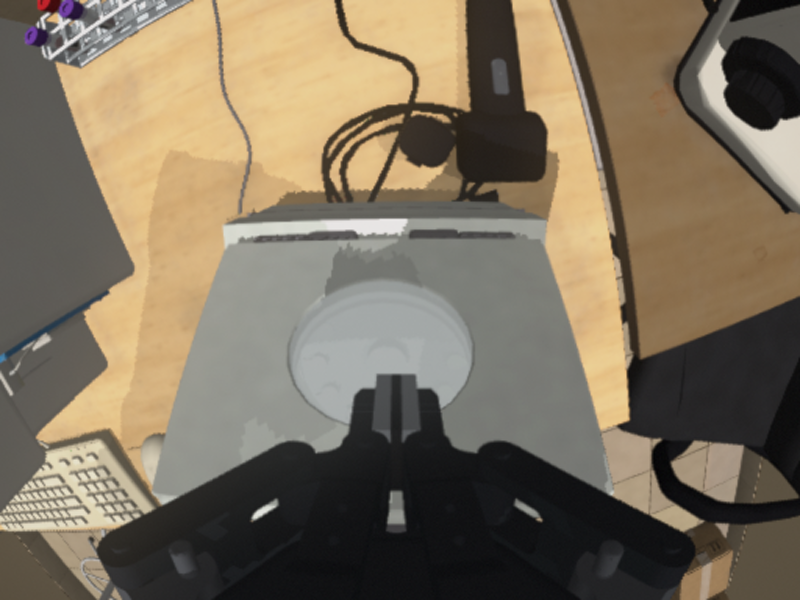

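The side view shows the tip behind the open lid with a gap of a few centimetres. I'll approach and begin the arc slowly.

{"op": "servo_tool", "data": {"increments": [{"dx": -0.7, "dy": 0.2, "dz": 0, "ax": 0, "ay": 0, "az": 0, "claw": 1}, {"dx": -1.4, "dy": 0.4, "dz": 0, "ax": 0, "ay": 0, "az": 0, "claw": 1}, {"dx": -2, "dy": 0.6, "dz": 0, "ax": 0, "ay": 0, "az": 0, "claw": 1}, {"dx": -2.5, "dy": 0.75, "dz": 0, "ax": 0, "ay": 0, "az": 0, "claw": 1}, {"dx": -2.9, "dy": 0.87, "dz": -0.2, "ax": 0, "ay": 0, "az": 0, "claw": 1}, {"dx": -3.4, "dy": 1.04, "dz": -0.5, "ax": 0, "ay": 0, "az": 0, "claw": 1}, {"dx": -4, "dy": 1.21, "dz": -0.9, "ax": 0, "ay": 0, "az": 0, "claw": 1}]}}

```text
clock: 2.73
eef_pos: [565.2, -296.4, 236.8]
tool_rot: [-1.571, 0.002, 2.848]
force: [0.9, -0.9, 1.7]
width: 0.1
```

```bash
python3 - <<'E'
from h import *
for n in ['side','wrist']:
    d=snap(n,n+'3.png')
    cv2.imwrite('pics/'+n+'3b.png',cv2.resize(d['color'][100:340,130:450,::-1] if n=='side' else d['color'][:,:,::-1],(800,600),interpolation=cv2.INTER_CUBIC))
s=read_state();print(s['eef_pos'],s['force'])
E
```

```text
[ 563.41158377 -295.8400734   235.54183889] [-0.65058886 -0.53174835 -0.46404758]
```

View pics/side3b.png

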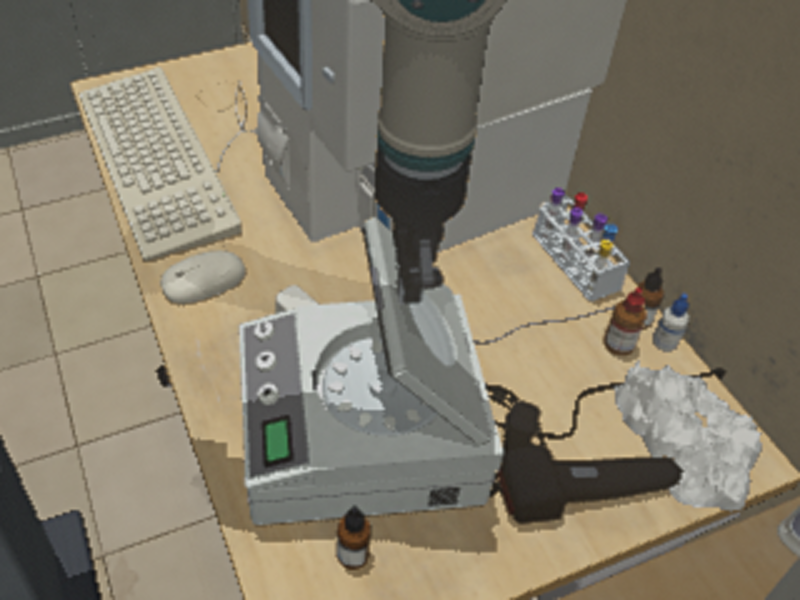

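View pics/wrist3b.png

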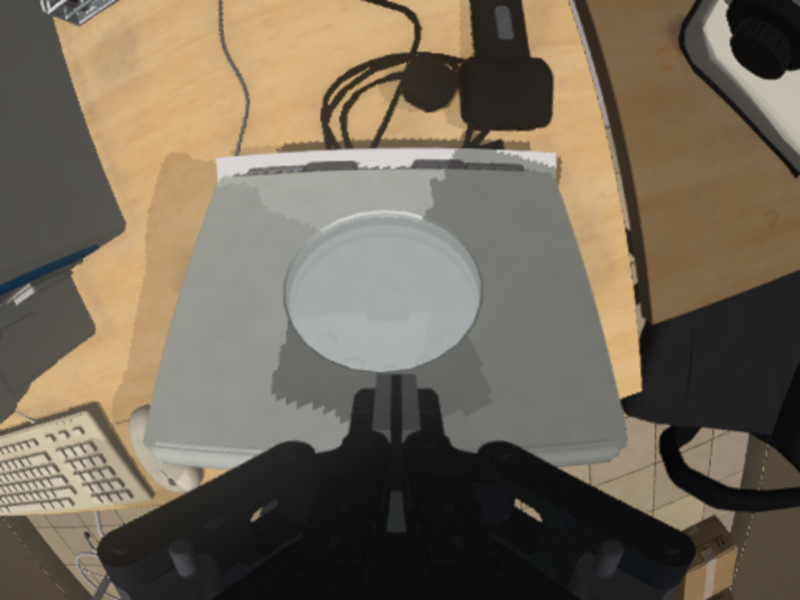

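The lid has moved with the tip, which contacts between the window and the free edge. I'll continue along the arc.

{"op": "servo_tool", "data": {"increments": [{"dx": -0.57, "dy": 0.17, "dz": -0.4, "ax": 0, "ay": 0, "az": 0, "claw": 1}, {"dx": -1.13, "dy": 0.35, "dz": -0.85, "ax": 0, "ay": 0, "az": 0, "claw": 1}, {"dx": -1.67, "dy": 0.5, "dz": -1.32, "ax": 0, "ay": 0, "az": 0, "claw": 1}, {"dx": -2.18, "dy": 0.66, "dz": -1.82, "ax": 0, "ay": 0, "az": 0, "claw": 1}, {"dx": -2.66, "dy": 0.81, "dz": -2.35, "ax": 0, "ay": 0, "az": 0, "claw": 1}, {"dx": -3.12, "dy": 0.95, "dz": -2.89, "ax": 0, "ay": 0, "az": 0, "claw": 1}, {"dx": -3.55, "dy": 1.08, "dz": -3.46, "ax": 0, "ay": 0, "az": 0, "claw": 1}, {"dx": -3.96, "dy": 1.2, "dz": -4.05, "ax": 0, "ay": 0, "az": 0, "claw": 1}]}}

```text
clock: 3.5
eef_pos: [524.8, -284.2, 195.1]
tool_rot: [-1.571, -0.0, 2.847]
force: [0.6, -0.4, 0.8]
width: 0.4
```

{"op": "servo_tool", "data": {"increments": [{"dx": -0.37, "dy": 0.11, "dz": -0.6, "ax": 0, "ay": 0, "az": 0, "claw": 1}, {"dx": -0.73, "dy": 0.22, "dz": -1.24, "ax": 0, "ay": 0, "az": 0, "claw": 1}, {"dx": -1.03, "dy": 0.31, "dz": -1.88, "ax": 0, "ay": 0, "az": 0, "claw": 1}, {"dx": -1.33, "dy": 0.4, "dz": -2.56, "ax": 0, "ay": 0, "az": 0, "claw": 1}, {"dx": -1.57, "dy": 0.47, "dz": -3.25, "ax": 0, "ay": 0, "az": 0, "claw": 1}, {"dx": -1.8, "dy": 0.54, "dz": -3.93, "ax": 0, "ay": 0, "az": 0, "claw": 1}, {"dx": -1.98, "dy": 0.6, "dz": -4.6, "ax": 0, "ay": 0, "az": 0, "claw": 1}]}}

```text
clock: 4.08
eef_pos: [505.3, -278.3, 149.0]
tool_rot: [-1.571, -0.0, 2.847]
force: [-0.5, -0.0, 0.4]
width: -0.1
```

```bash
python3 - <<'E'
from h import *
for n in ['side','wrist']:
    d=snap(n,n+'4.png')
    cv2.imwrite('pics/'+n+'4b.png',cv2.resize(d['color'][100:340,130:450,::-1] if n=='side' else d['color'][:,:,::-1],(800,600),interpolation=cv2.INTER_CUBIC))
s=read_state();print(s['eef_pos'],s['force'])
E
```

```text
[ 504.59794402 -277.77018844  148.41766411] [-0.27931823  0.45640914  0.03800065]
```

View pics/side4b.png

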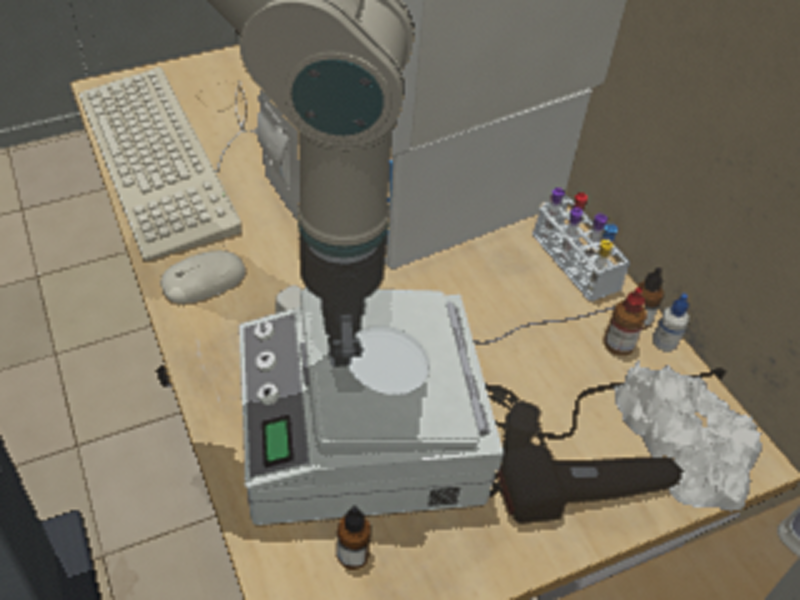

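View pics/wrist4b.png

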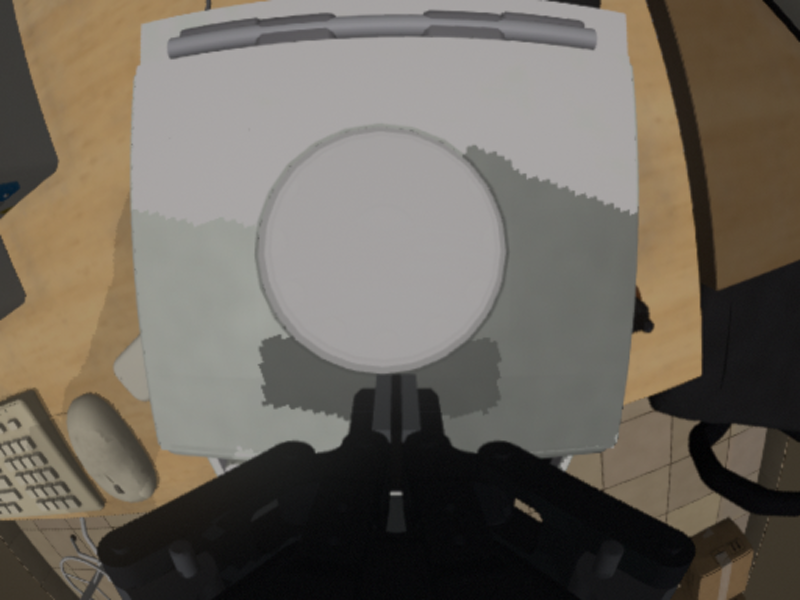

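Nearly shut, with forces around 1 N. I'll finish slowly.

{"op": "servo_tool", "data": {"increments": [{"dx": -0.1, "dy": 0.03, "dz": -0.5, "ax": 0, "ay": 0, "az": 0, "claw": 1}, {"dx": -0.2, "dy": 0.06, "dz": -1.0, "ax": 0, "ay": 0, "az": 0, "claw": 1}, {"dx": -0.25, "dy": 0.08, "dz": -1.4, "ax": 0, "ay": 0, "az": 0, "claw": 1}, {"dx": -0.3, "dy": 0.09, "dz": -1.7, "ax": 0, "ay": 0, "az": 0, "claw": 1}, {"dx": -0.3, "dy": 0.09, "dz": -1.9, "ax": 0, "ay": 0, "az": 0, "claw": 1}, {"dx": -0.3, "dy": 0.09, "dz": -2.0, "ax": 0, "ay": 0, "az": 0, "claw": 1}]}}

```text
clock: 4.68
eef_pos: [502.4, -277.3, 129.4]
tool_rot: [-1.571, -0.001, 2.847]
force: [-1.0, -0.2, -1.3]
width: -0.1
```

{"op": "servo_tool", "data": {"increments": [{"dx": 0, "dy": 0, "dz": -0.05, "ax": 0, "ay": 0, "az": 0, "claw": 1}, {"dx": 0, "dy": 0, "dz": -0.1, "ax": 0, "ay": 0, "az": 0, "claw": 1}, {"dx": 0, "dy": 0, "dz": -0.1, "ax": 0, "ay": 0, "az": 0, "claw": 1}]}}

```text
clock: 4.93
eef_pos: [502.7, -277.4, 128.8]
tool_rot: [-1.571, 0.0, 2.847]
force: [0.0, 0.2, 1.0]
width: 0.2
```

Steps of 1 mm, until the force shows the seat.

{"op": "servo_tool", "data": {"increments": [{"dx": 0, "dy": 0, "dz": -0.05, "ax": 0, "ay": 0, "az": 0, "claw": 1}, {"dx": 0, "dy": 0, "dz": -0.1, "ax": 0, "ay": 0, "az": 0, "claw": 1}, {"dx": 0, "dy": 0, "dz": -0.1, "ax": 0, "ay": 0, "az": 0, "claw": 1}]}}

```text
clock: 5.18
eef_pos: [502.7, -277.5, 127.8]
tool_rot: [-1.571, 0.0, 2.847]
force: [-0.4, 0.2, -0.4]
width: -0.0
```

{"op": "servo_tool", "data": {"increments": [{"dx": 0, "dy": 0, "dz": -0.05, "ax": 0, "ay": 0, "az": 0, "claw": 1}, {"dx": 0, "dy": 0, "dz": -0.1, "ax": 0, "ay": 0, "az": 0, "claw": 1}, {"dx": 0, "dy": 0, "dz": -0.1, "ax": 0, "ay": 0, "az": 0, "claw": 1}]}}

```text
clock: 5.43
eef_pos: [502.7, -277.5, 127.6]
tool_rot: [-1.571, 0.0, 2.847]
force: [-1.8, 0.8, 6.0]
width: 0.4
```

{"op": "servo_tool", "data": {"increments": [{"dx": 0, "dy": 0, "dz": -0.03, "ax": 0, "ay": 0, "az": 0, "claw": 1}, {"dx": 0, "dy": 0, "dz": -0.06, "ax": 0, "ay": 0, "az": 0, "claw": 1}, {"dx": 0, "dy": 0, "dz": -0.06, "ax": 0, "ay": 0, "az": 0, "claw": 1}]}}

```text
clock: 5.68
eef_pos: [502.8, -277.5, 127.5]
tool_rot: [-1.571, 0.001, 2.847]
force: [-2.4, 1.0, 10.5]
width: -0.2
```

{"op": "servo_tool", "data": {"increments": [{"dx": 0, "dy": 0, "dz": 0.3, "ax": 0, "ay": 0, "az": 0, "claw": 1}, {"dx": 0, "dy": 0, "dz": 1, "ax": 0, "ay": 0, "az": 0, "claw": 1}, {"dx": 0, "dy": 0, "dz": 3, "ax": 0, "ay": 0, "az": 0, "claw": 1}, {"dx": 0, "dy": 0, "dz": 6, "ax": 0, "ay": 0, "az": 0, "claw": 1}, {"dx": 0.5, "dy": -1, "dz": 9, "ax": 0, "ay": 0, "az": 0, "claw": 1}, {"dx": 2, "dy": -3, "dz": 10, "ax": 0, "ay": 0, "az": 0, "claw": 1}, {"dx": 2, "dy": -3, "dz": 10, "ax": 0, "ay": 0, "az": 0, "claw": 1}]}}

```text
clock: 6.27
eef_pos: [526.5, -312.5, 230.4]
tool_rot: [-1.566, 0.011, 2.845]
force: [0.3, -0.9, 0.7]
width: -0.2
```

```bash
python3 - <<'E'
from h import *
for n in ['side','scene','wrist']:
    d=snap(n,n+'5.png')
    cr={'side':d['color'][170:320,200:400],'scene':d['color'][190:340,230:430],'wrist':d['color']}[n][:,:,::-1]
    cv2.imwrite('pics/'+n+'5b.png',cv2.resize(cr,(800,600),interpolation=cv2.INTER_CUBIC))
s=read_state();print(s['clock'],s['eef_pos'],s['force'])
E
```

```text
6.4167 [ 521.94986829 -306.89070322  225.73403408] [-0.59212247 -0.14700947 -0.5412324 ]
```

View pics/side5b.png

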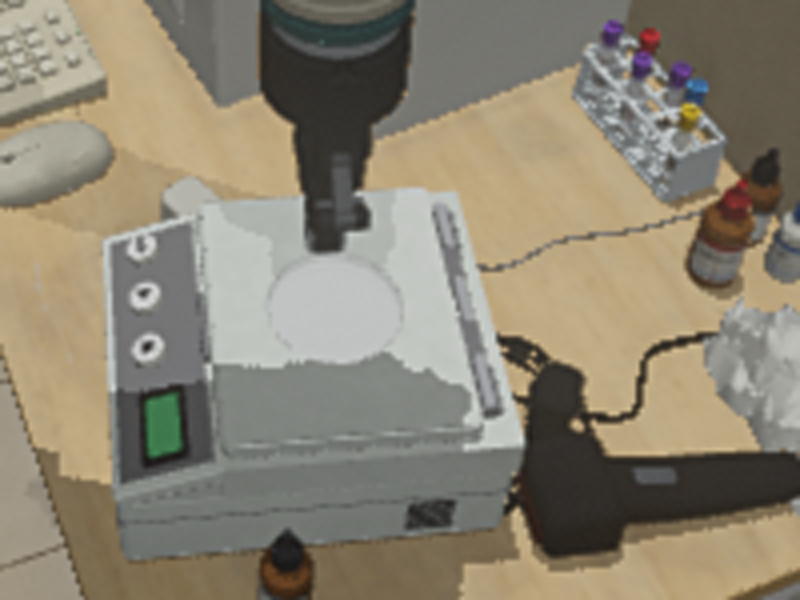

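View pics/scene5b.png

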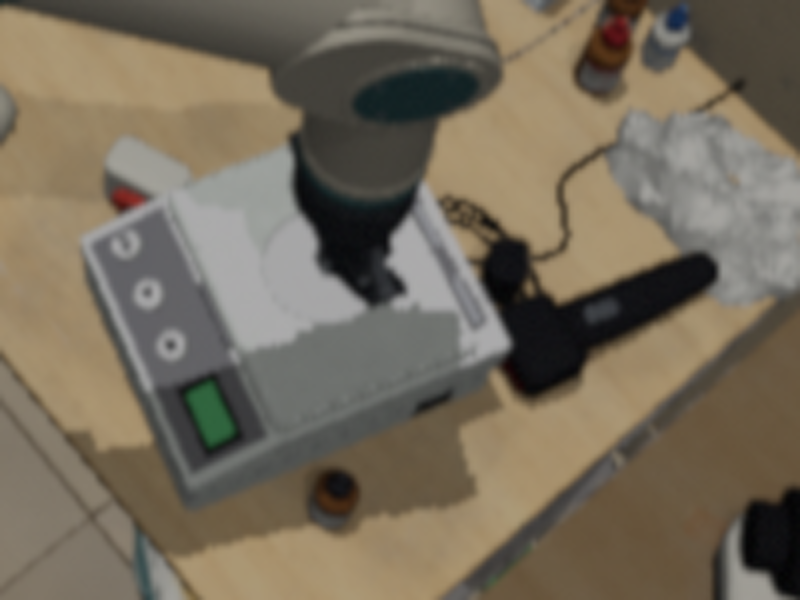

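View pics/wrist5b.png

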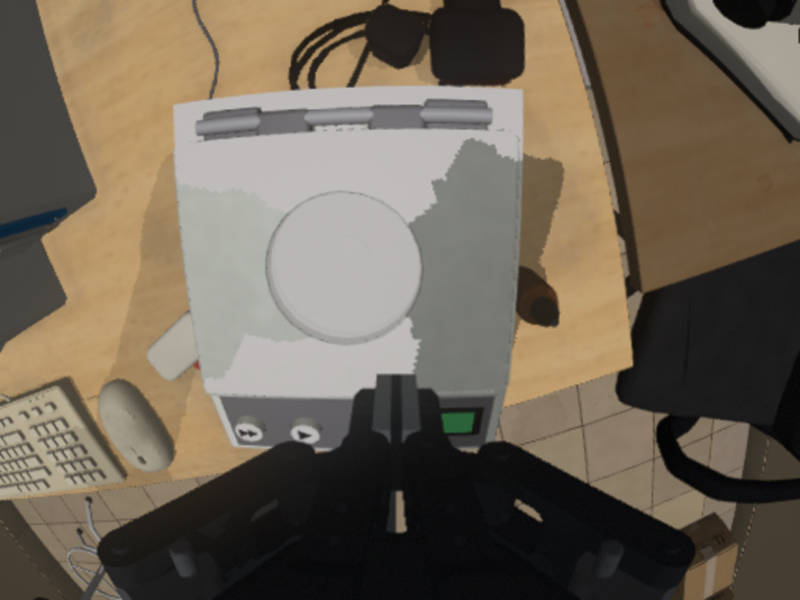

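The lid lies flat in all three views. The wrist view shows the start key (single triangle) at (305,435) and the double triangle at (249,432). I'll measure the start key from all three cameras, using the wrist picture here.

```bash
python3 - <<'E'
from h import *
d=load('wrist5.png');c=d['color'][260:300,140:220,::-1]
cv2.imwrite('pics/w5z.png',cv2.resize(c,None,fx=10,fy=10,interpolation=cv2.INTER_CUBIC))
yaw=np.radians(-16.8);ex=np.array([np.cos(yaw),np.sin(yaw)]);ey=np.array([-ex[1],ex[0]]);o=np.array([549,-289.5])
for u,v in ((305,435),(249,432)):
  X=plane(d,u/1.5625,v/1.5625,109.5,True); q=X[:2]-o; print(X.round(1),(q@ex).round(1),(q@ey).round(1))
# lid corners shut (wrist): front edge left/right
for u,v in ((209,395),(509,393)):
  X=plane(d,u/1.5625,v/1.5625,127.5,True); q=X[:2]-o; print('lid',X.round(1),(q@ex).round(1),(q@ey).round(1))
a=load('scene5.png');b=load('side5.png')
for n,dd,(u,v) in (('scene',a,(230+148/4,190+294/4)),('side',b,(200+145/4,170+296/4))):
  X=plane(dd,u,v,109.5);q=X[:2]-o; print(n,X.round(1),(q@ex).round(1),(q@ey).round(1))
E
```

```text
[ 446.5 -219.3  109.5] -118.5 37.6
[ 458.4 -180.9  109.5] -118.1 77.7
lid [ 500.5 -176.7  127.5] -79.1 93.9
lid [ 449.7 -356.6  127.5] -75.7 -93.0
scene [ 446.3 -221.1  109.5] -118.1 35.8
side [ 445.9 -225.4  109.5] -117.2 31.6
```

View pics/w5z.png

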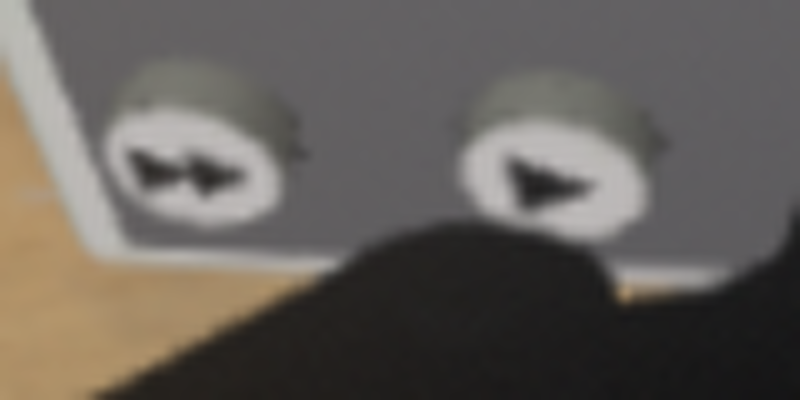

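Scene and wrist agree on the start key at (446.5, -220.5), and neighbour spacing comes out at 40 mm. The side view is about 5 mm off in y. The key sits about 41 mm ahead of the lid edge by these pictures, which is its centre if the stated 31 mm is to its rear rim, so I expect its top at z of about 106. I'll go above it.

{"op": "servo_tool", "data": {"increments": [{"dx": -2, "dy": 2.2, "dz": 0, "ax": 0, "ay": 0, "az": 0, "claw": 1}, {"dx": -4.5, "dy": 5, "dz": 0, "ax": 0, "ay": 0, "az": 0, "claw": 1}, {"dx": -6.8, "dy": 7.6, "dz": -1, "ax": 0, "ay": 0, "az": 0, "claw": 1}, {"dx": -7.8, "dy": 8.75, "dz": -3.5, "ax": 0, "ay": 0, "az": 0, "claw": 1}, {"dx": -7.8, "dy": 8.75, "dz": -6.5, "ax": 0, "ay": 0, "az": 0, "claw": 1}, {"dx": -7.8, "dy": 8.75, "dz": -8.6, "ax": 0, "ay": 0, "az": 0, "claw": 1}, {"dx": -7.8, "dy": 8.75, "dz": -9.4, "ax": 0, "ay": 0, "az": 0, "claw": 1}, {"dx": -7.8, "dy": 8.75, "dz": -9.4, "ax": 0, "ay": 0, "az": 0, "claw": 1}]}}

```text
clock: 7.08
eef_pos: [442.6, -218.5, 130.2]
tool_rot: [-1.572, -0.006, 2.848]
force: [0.1, -0.2, 0.1]
width: 0.2
```

```bash
python3 - <<'E'
from h import *
for n in ['side','scene','wrist']:
    d=snap(n,n+'6.png')
    cr={'side':d['color'][190:280,200:320],'scene':d['color'][210:300,220:340],'wrist':d['color']}[n][:,:,::-1]
    cv2.imwrite('pics/'+n+'6b.png',cv2.resize(cr,(800,600),interpolation=cv2.INTER_CUBIC))
s=read_state();print(s['clock'],s['eef_pos'],s['force'])
E
```

```text
7.2333 [ 445.12344493 -220.1697368   132.89542515] [-0.45096642 -0.38562743  0.14648206]
```

View pics/side6b.png

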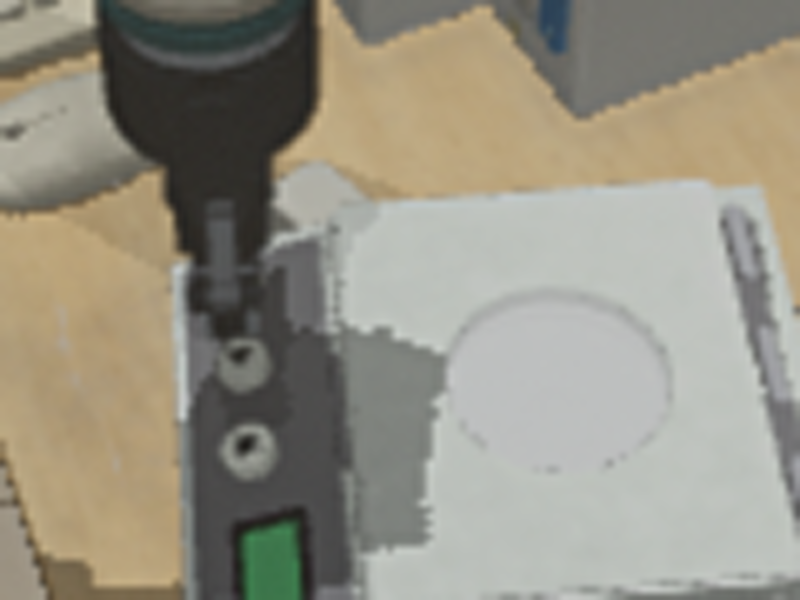

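View pics/scene6b.png

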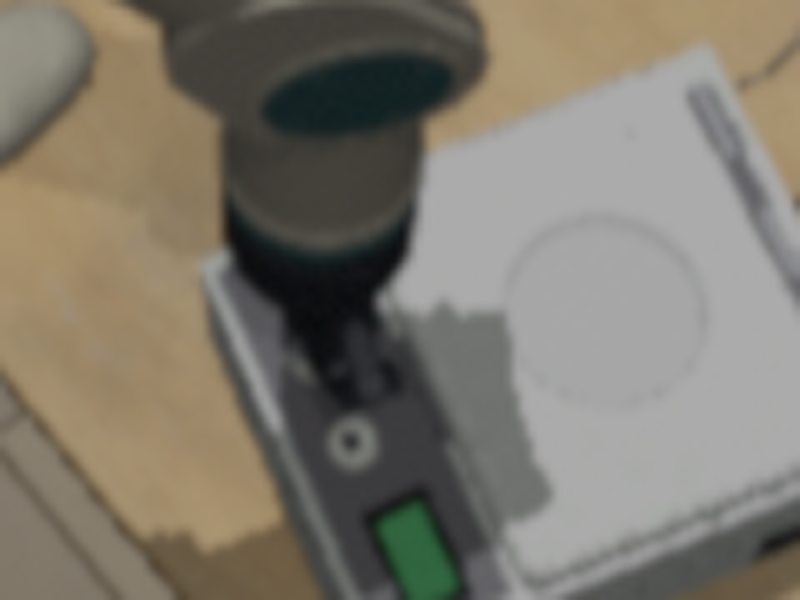

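View pics/wrist6b.png

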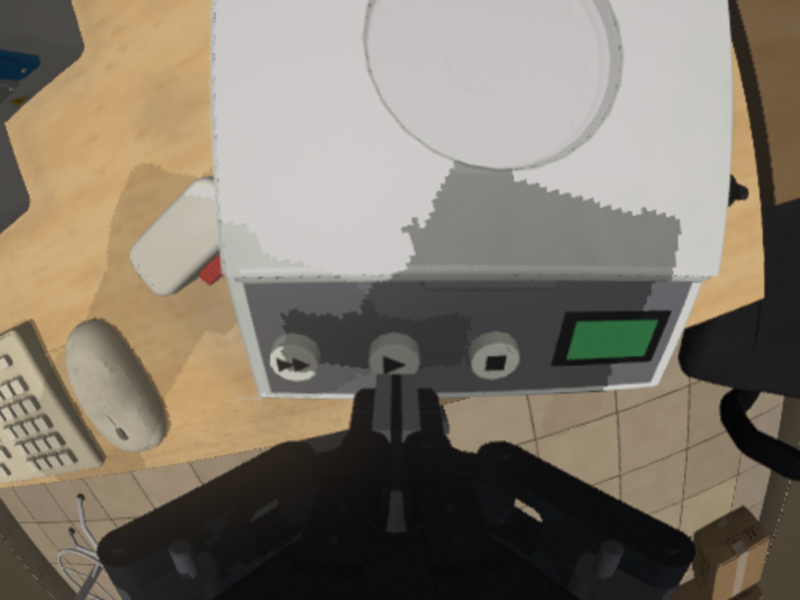

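The wrist view shows the start key at (394,362), in line with the fingertip at column 397; stop is at (495,358) and pulse at (293,360). One check before pressing.

```bash
python3 - <<'E'
from h import *
d=load('wrist6.png')
for u,v in ((393,362),(293,361),(495,361)):
  for z in (106,): print(plane(d,u/1.5625,v/1.5625,z,True).round(1))
cv2.imwrite('pics/w6z.png',cv2.resize(d['color'][195:255,160:340,::-1],None,fx=4,fy=4,interpolation=cv2.INTER_CUBIC))
E
```

```text
[ 446. -218.  106.]
[ 457.9 -178.8  106. ]
[ 434.  -257.9  106. ]
```

View pics/w6z.png

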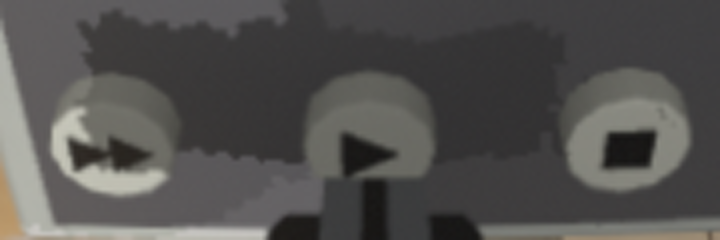

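The key is confirmed within 2 mm. I'll descend, then creep down.

{"op": "servo_tool", "data": {"increments": [{"dx": 0, "dy": 0, "dz": -0.6, "ax": 0, "ay": 0, "az": 0, "claw": 1}, {"dx": 0, "dy": 0, "dz": -1.1, "ax": 0, "ay": 0, "az": 0, "claw": 1}, {"dx": 0, "dy": 0, "dz": -1.6, "ax": 0, "ay": 0, "az": 0, "claw": 1}, {"dx": 0, "dy": 0, "dz": -1.9, "ax": 0, "ay": 0, "az": 0, "claw": 1}, {"dx": 0, "dy": 0, "dz": -2.0, "ax": 0, "ay": 0, "az": 0, "claw": 1}, {"dx": 0, "dy": 0, "dz": -2.0, "ax": 0, "ay": 0, "az": 0, "claw": 1}]}}

```text
clock: 7.73
eef_pos: [444.4, -219.9, 111.9]
tool_rot: [-1.571, -0.001, 2.847]
force: [-0.4, 1.6, 1.0]
width: -0.1
```

{"op": "servo_tool", "data": {"increments": [{"dx": 0, "dy": 0, "dz": -0.05, "ax": 0, "ay": 0, "az": 0, "claw": 1}, {"dx": 0, "dy": 0, "dz": -0.1, "ax": 0, "ay": 0, "az": 0, "claw": 1}, {"dx": 0, "dy": 0, "dz": -0.1, "ax": 0, "ay": 0, "az": 0, "claw": 1}]}}

```text
clock: 7.98
eef_pos: [444.7, -220.0, 111.3]
tool_rot: [-1.571, 0.0, 2.847]
force: [-0.5, 0.0, -0.2]
width: 0.1
```

{"op": "servo_tool", "data": {"increments": [{"dx": 0, "dy": 0, "dz": -0.05, "ax": 0, "ay": 0, "az": 0, "claw": 1}, {"dx": 0, "dy": 0, "dz": -0.1, "ax": 0, "ay": 0, "az": 0, "claw": 1}, {"dx": 0, "dy": 0, "dz": -0.1, "ax": 0, "ay": 0, "az": 0, "claw": 1}]}}

```text
clock: 8.23
eef_pos: [444.6, -219.9, 110.2]
tool_rot: [-1.571, 0.0, 2.847]
force: [0.5, -0.2, 1.6]
width: 0.1
```

{"op": "servo_tool", "data": {"increments": [{"dx": 0, "dy": 0, "dz": -0.05, "ax": 0, "ay": 0, "az": 0, "claw": 1}, {"dx": 0, "dy": 0, "dz": -0.1, "ax": 0, "ay": 0, "az": 0, "claw": 1}, {"dx": 0, "dy": 0, "dz": -0.1, "ax": 0, "ay": 0, "az": 0, "claw": 1}]}}

```text
clock: 8.48
eef_pos: [444.9, -220.0, 109.4]
tool_rot: [-1.571, 0.001, 2.847]
force: [-0.3, -0.3, 2.3]
width: 0.1
```

{"op": "servo_tool", "data": {"increments": [{"dx": 0, "dy": 0, "dz": -0.05, "ax": 0, "ay": 0, "az": 0, "claw": 1}, {"dx": 0, "dy": 0, "dz": -0.1, "ax": 0, "ay": 0, "az": 0, "claw": 1}, {"dx": 0, "dy": 0, "dz": -0.1, "ax": 0, "ay": 0, "az": 0, "claw": 1}]}}

```text
clock: 8.73
eef_pos: [445.1, -220.1, 108.4]
tool_rot: [-1.571, 0.001, 2.847]
force: [0.7, 0.1, 3.5]
width: -0.1
```

{"op": "servo_tool", "data": {"increments": [{"dx": 0, "dy": 0, "dz": -0.05, "ax": 0, "ay": 0, "az": 0, "claw": 1}, {"dx": 0, "dy": 0, "dz": -0.1, "ax": 0, "ay": 0, "az": 0, "claw": 1}, {"dx": 0, "dy": 0, "dz": -0.1, "ax": 0, "ay": 0, "az": 0, "claw": 1}]}}

```text
clock: 8.98
eef_pos: [445.3, -220.2, 107.4]
tool_rot: [-1.571, 0.001, 2.847]
force: [1.1, -0.3, 3.9]
width: 0.1
```

{"op": "servo_tool", "data": {"increments": [{"dx": 0, "dy": 0, "dz": -0.05, "ax": 0, "ay": 0, "az": 0, "claw": 1}, {"dx": 0, "dy": 0, "dz": -0.05, "ax": 0, "ay": 0, "az": 0, "claw": 1}]}}

```text
clock: 9.15
eef_pos: [445.1, -220.1, 106.8]
tool_rot: [-1.571, 0.001, 2.847]
force: [1.4, -0.5, 4.4]
width: -0.3
```

{"op": "servo_tool", "data": {"increments": [{"dx": 0, "dy": 0, "dz": -0.05, "ax": 0, "ay": 0, "az": 0, "claw": 1}, {"dx": 0, "dy": 0, "dz": -0.07, "ax": 0, "ay": 0, "az": 0, "claw": 1}, {"dx": 0, "dy": 0, "dz": -0.07, "ax": 0, "ay": 0, "az": 0, "claw": 1}]}}

```text
clock: 9.4
eef_pos: [444.9, -220.1, 106.1]
tool_rot: [-1.571, 0.001, 2.847]
force: [0.9, 0.8, 5.8]
width: -0.1
```

The force rose from about 1.6 to 5.8 N over roughly 4 mm, so the key is at or near its stop. Releasing and withdrawing straight up.

{"op": "servo_tool", "data": {"increments": [{"dx": 0, "dy": 0, "dz": 0.3, "ax": 0, "ay": 0, "az": 0, "claw": 1}, {"dx": 0, "dy": 0, "dz": 0.8, "ax": 0, "ay": 0, "az": 0, "claw": 1}, {"dx": 0, "dy": 0, "dz": 2, "ax": 0, "ay": 0, "az": 0, "claw": 1}, {"dx": 0, "dy": 0, "dz": 5, "ax": 0, "ay": 0, "az": 0, "claw": 1}, {"dx": 0, "dy": 0, "dz": 9, "ax": 0, "ay": 0, "az": 0, "claw": 1}, {"dx": 0, "dy": 0, "dz": 13, "ax": 0, "ay": 0, "az": 0, "claw": 1}, {"dx": 0, "dy": -2, "dz": 15, "ax": 0, "ay": 0, "az": 0, "claw": 1}, {"dx": 0, "dy": -5, "dz": 15, "ax": 0, "ay": 0, "az": 0, "claw": 1}]}}

```text
clock: 10.07
eef_pos: [446.7, -268.4, 260.7]
tool_rot: [-1.572, 0.006, 2.853]
force: [1.4, -1.0, -0.1]
width: 0.1
```

{"op": "servo_tool", "data": {"increments": [{"dx": 0, "dy": -3, "dz": 0, "ax": 0, "ay": 0, "az": 0, "claw": 1}, {"dx": 0, "dy": -6, "dz": 0, "ax": 0, "ay": 0, "az": 0, "claw": 1}, {"dx": 0, "dy": -9, "dz": 0, "ax": 0, "ay": 0, "az": 0, "claw": 1}, {"dx": 0, "dy": -12, "dz": 0, "ax": 0, "ay": 0, "az": 0, "claw": 1}, {"dx": 0, "dy": -14, "dz": 0, "ax": 0, "ay": 0, "az": 0, "claw": 1}, {"dx": 0, "dy": -14, "dz": 0, "ax": 0, "ay": 0, "az": 0, "claw": 1}, {"dx": 0, "dy": -14, "dz": 0, "ax": 0, "ay": 0, "az": 0, "claw": 1}]}}

```text
clock: 10.65
eef_pos: [443.0, -410.2, 255.1]
tool_rot: [-1.572, -0.003, 2.845]
force: [0.2, 0.9, 0.8]
width: -0.2
```

```bash
python3 - <<'E'
from h import *
for n in ['side','scene','wrist']:
    d=snap(n,n+'7.png')
    cv2.imwrite('pics/'+n+'7b.png',cv2.resize(d['color'][:,:,::-1],(800,600),interpolation=cv2.INTER_CUBIC))
s=read_state();print(s['clock'],s['eef_pos'],s['force'])
E
```

```text
10.8 [ 444.632196   -407.96325522  255.64405189] [ 0.01522282 -0.09740083 -0.21749894]
```

View pics/side7b.png

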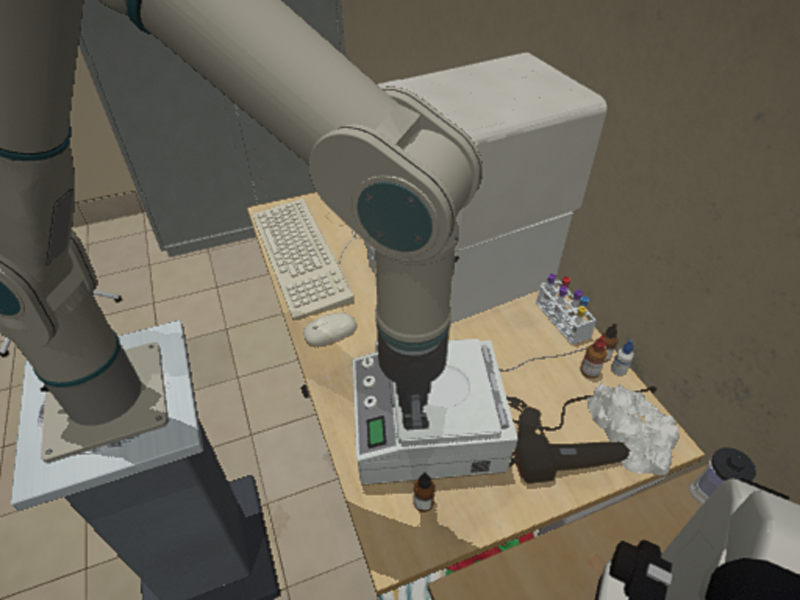

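View pics/wrist7b.png

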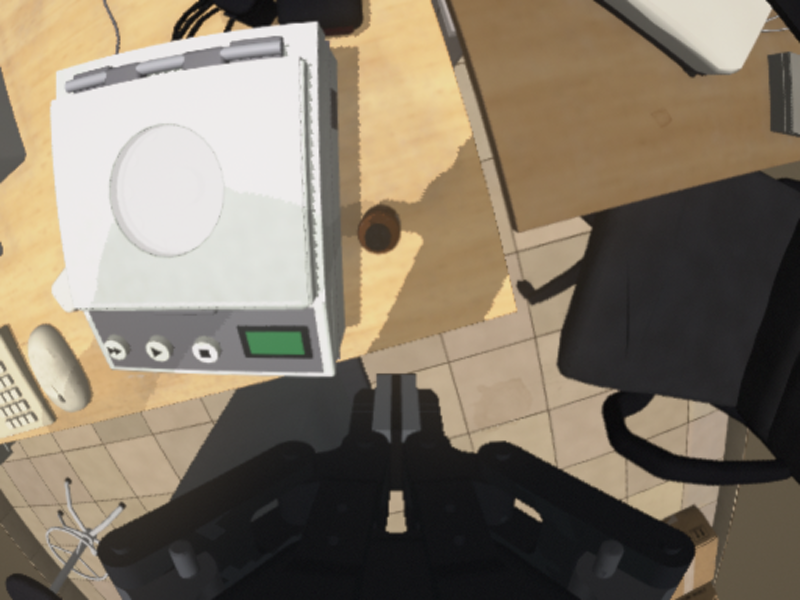

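View pics/scene7b.png

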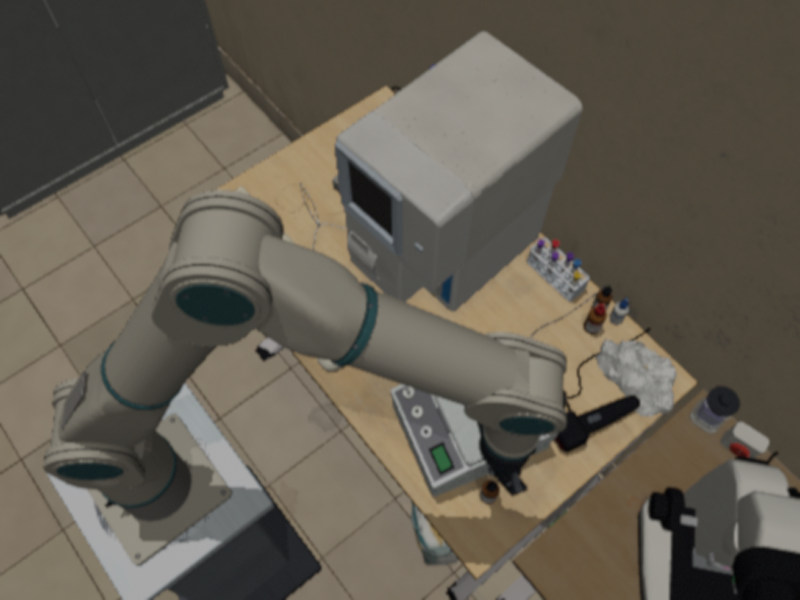

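The lid is flat shut, the three keys stand level and alike (wrist view 115/158/206, row 350), and the bystanders are unmoved. The arm is clear with no contact force, so I'm handing in.

```bash
python3 -c "
from cell import *
print(finish_job())"
```

```text
the job is handed in; nothing more can be done
None
```

The centrifuge lid is shut and the start key has been pressed once and released. The job was handed in at about 11 s, with the arm well clear.

- **Lid:** I pushed it down on its outer side with the closed fingertips, between the window and the free edge. It seated with the tip at 127.5 mm, the height given for a shut lid, at about 10 N. The later pictures show it lying flat.
- **Start key:** I pressed it straight down until the force reached 5.8 N after about 4 mm of travel. That is above the 4.8 N given for its stop and well past the 2.5 mm at which it works. I then withdrew upward. The last wrist picture shows all three keys standing alike.
- **Surroundings:** the arm had no contact force at the end. The bystanders that could be seen in the last pictures (mouse, stain bottle, keyboard) looked unmoved. The timer was largely hidden there, and I never picked out the canister, slide box or forceps.

**Disagreements and limits:**
- The side camera put the start key about 5 mm off in y from the scene and wrist cameras, so I went by those two.
- Two-view heights came out 5 to 15 mm low, so I used the given heights and the contact force.
- The key's centre measured about 41 mm ahead of the lid edge rather than the stated 31 mm. The stated distance may be to its rear rim.
- I had no direct reading that the key registered, only the force and travel.

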